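# Load a flat blank into the spring magazine

### The job

The flat metal blank lies sunk between the rails of the tray, where it cannot be gripped: press lightly on its face and slide it out over the tray's open front edge until it sticks out by two or three fingers' width, still lying flat on the tray, then grip the part that sticks out, lift it clear and carry it to the spring magazine. Press it down on the spring-loaded follower and slide it under the lip until it is fully home against the end wall, let go, and leave it lying flat, held up against the lip by the spring. Do not drop or tip the blank and leave the other things on the bench where they are.

Things in the scene. Friction and masses are not known exactly. Their poses are not given: they have to be found in the camera images.
- blank_mid (a point): centre (half-way up) of the loose blank: a plain aluminium plate 160 x 54 x 6 mm, about 0.15 kg; x along its length, y across its width, z up. It lies in the tray, its front (-x) end 5 to 12 mm behind the tray's front edge. Grip it across its 54 mm width, on the part that sticks out. Rubber fingertips hold its face well; metal slides easily on metal.
- tray: fixed raised grey tray, 180 mm long (x) by 84 mm wide on a foot 114 mm wide and 8 mm high; origin at the centre of its underside, z up. Its floor is 45 mm above the bench. Rails 12 mm wide run along both sides (60 mm apart, tops at 53 mm, 2 mm above the blank's face); a stop closes the back (inner face at x = +84 mm). The front end (-x), roughly toward the robot, is open.
- tray_front (a point): middle of the tray's open front edge, at floor height (x = -90 mm, z = 45 mm in the tray's frame; axes as the tray's). The blank slides out here, toward -x.
- magazine: fixed spring magazine; origin at the centre of its underside, x toward its closed far end, z up; the -x end is open, roughly toward the robot. Two side walls (x = -44 to +66 mm, 62 mm apart inside, 7 mm thick, tops at 74 mm) and an end wall (inner face at x = +60 mm) with a lip over the far end. The foot is 150 x 104 mm (x = -80 to +70 mm), 10 mm high.
- lip_edge (a point): middle of the lip's free front edge, at its underside (x = +46 mm, 61.5 mm above the bench; axes as the magazine's). The lip is 6 mm thick and reaches from here 14 mm back to the end wall; the blank's far end goes under it, toward +x.
- seat (a point): point fixed to the magazine at which the centre of the blank lies when it is home under the lip (x = -20 mm, 58.5 mm above the bench in the magazine's frame; axes as the magazine's). About 42 mm of the blank then sticks out in front of the follower.
- follower (a joint): how far the follower has sunk, in m: 0 = up, 0.025 = fully down. It is a flat plate 112 x 56 mm (x = -58 to +54 mm in the magazine), its top 60 mm above the bench when up. The spring takes about 4 N to start it and 2 N more per 10 mm. With the blank home it stays sunk 4 to 5 mm; the blank goes under the lip when it is sunk 6 mm or more.
- gauge: bystander: pressure gauge lying face up between tray and magazine, 78 x 55 x 24 mm; origin at the centre of its underside; leave alone
- bearing: bystander: ball bearing lying between tray and magazine, 47 mm across, 14 mm high; origin at the centre of its underside; leave alone
- coupler_a: bystander: steel air coupler lying at the left, 29 x 83 x 28 mm; origin at the centre of its underside; leave alone
- ptfe_spool: bystander: white tape spool lying at the back, 52 mm across, 16 mm high; origin at the centre of its underside; leave alone

How it is judged (in metres and radians):
On the way, in this order (a step that is already met when the one before it is completed fails the run):
1. the blank has been slid out over the tray's front edge, at least 20 mm of it sticking out, and still lies flat on the tray between the rails (x of blank_mid in the frame of tray between -0.085 and -0.03 m and z of blank_mid in the frame of tray between 0.045 and 0.0505 m and angle between blank_mid's own z axis and vertical below 0.06 rad), for 0.2 s.
2. the blank is lifted clear of the tray (height (world z) of blank_mid above 0.075 m and contact force between blank and tray below 0.1 N), for 0.1 s.
At the end, for the whole second after the job is handed in: the blank lies flat (within 3 degrees) between the magazine's walls, its far end under the lip and within 5 mm of the end wall, the follower sunk 3 to 8 mm under it so that the spring holds it up against the lip; released and at rest (x of blank_mid in the frame of seat between -0.005 and 0.004 m and y of blank_mid in the frame of seat between -0.006 and 0.006 m and z of blank_mid in the frame of seat between -0.004 and 0.003 m and angle between the x axis of blank_mid and the x axis of seat, either way round below 0.12 rad and angle between blank_mid's own z axis and vertical below 0.06 rad and value of joint follower between 0.003 and 0.008 m and contact force between the fingers and blank below 0.05 N and linear speed of blank below 0.02 m/s); the robot touches nothing.
It fails at once if the blank falls off the tray or magazine, or tips steeply (height (world z) of blank_mid below 0.035 m or angle between blank_mid's own z axis and vertical above 0.5 rad).
It fails at once if a bystander is pushed more than 30 mm (distance of any of gauge, bearing, coupler_a, ptfe_spool from where it was at the start of the episode above 0.03 m).
It also fails if it takes over 72 s, if anything falls off the work surface, if the arm or the gripper's body presses on something with over 40 N, if the wrist force passes 120 N, or if a joint passes its speed limit or range.

### The arm

A 6-joint arm with a two-finger parallel gripper is mounted at the origin on a cart in front of the work surface, level with it; the furniture and walls round the work are solid. World frame = base frame: x ahead of the robot, y to its left, z up, the work surface at z = 0. Lengths are in mm, angles in degrees, forces in N, time in s.
With the tool pointing down it reaches from about 350 to 850 mm from the base axis. Payload 8.1 kg.
Tool frame: the origin (TCP) lies midway between the tips of the shut fingers; the grasp point (between the pads) lies 19 mm behind it (r.grip_point_offset is the distance from the TCP to the grasp point, in mm); z points along the fingers, y is the line along which they close (so a half turn about z gives the same grasp; the last joint's range is limited). The gripper opens to 85 mm and grips with 20 to 120 N. Pads are 22 mm wide; open, the fingers measure 114 mm over their backs; the gripper's body (76 mm by 85 mm) begins 54 mm behind the grasp point. The pads swing forward as they close: fully open they stand 13 mm farther back than shut.
Start: joints at [-76.112, 7.471, 85.268, -0, 87.261, -4.893], TCP at [193.197, -568.05, 231.292] pointing down, gripper open.
Joint ranges: [-169.43, 169.43], [-51.17, 129.36], [1.28, 143.12], [-76.62, 256.62], [0, 156.53], [-152.29, 152.29]. Speed limits (degrees/s): [136.94, 136.94, 159.86, 180, 180, 180].

### API

Orientations are given as [roll, pitch, yaw] about the fixed x, y, z axes, in that order (R = Rz(yaw) Ry(pitch) Rx(roll)).
In Python, from bench import r gives the robot as it stands.
- The arm moves only by the shell command python3 -m inch 'ROWS' [FORCE]. ROWS is JSON, one flat list of numbers, 7 for each row, row after row: the shift along the world's x, y, z in m, then the turn, a rotation vector about the world's x, y, z in degrees, then the closure in counts, from 0 (fully open) to 255 (shut). A call has 1 to 10 rows; each row shifts and turns the commanded pose from where the row before left it; what a row does not reach is not made up. A row lasts 1/10 s, in which the tool goes at most 50 mm and 8.59 degrees, less where a joint would pass 70% of its speed; a pose out of reach is approached as far as the arm can. A call with a gripper value outside its range is refused whole. The fingers move at their own pace and stop on an object; FORCE is the grip in N (left out, the last holds). Time passes only in rows, so rows that do not move let the fingers close. It gives the time, the measured TCP pose, the force and the opening at its end, in the units of the state.
- r.sense(): the state, without advancing time (a new reading comes with each control period).
- r.snapshot(name): name is "side" or "top" or "wrist"; returns (picture, depth): 480x640x3 uint8, red, green, blue; 480x640 float32, mm along the optical axis (not along the pixel's ray), 0 where there is no reading.
- r.get_calibration(name): a dict with "fovy" (degrees; the focal length in pixels is half the picture's height over the tangent of half this angle, whatever the lens; pixels are square), "cx", "cy" (the principal point, pixels), "position" and "rotation" of the camera in the world; the wrist camera has in their place "tool_from_camera" (4x4, takes a point from camera to tool coordinates, whose origin is the TCP and whose axes are the flange's). Camera axes: x right, y up, looking along -z (the intrinsics and any distortion apply to the point x, -y, -z); pixel columns grow to the right and rows downward; lengths in mm; the calibration is good to about 2 mm. A picture is of the moment at which its call begins: read the wrist's pose just before it. get_calibration takes no time and is no camera call.
- r.hand_in(): hands the job in, once; it reports no verdict.
The state is a dict: "time": time; "joint_pos": joint angles; "qd": joint speeds; "joint_efforts": joint torques, N m; "tool_pos": TCP position; "tcp_rot": TCP orientation; "ft_force": force on the tool from outside, world axes, zero at the start; "wrist_torque": the same for the moment, N m; "finger_gap": finger opening in mm.
Only numpy, scipy, OpenCV 4.12 (cv2) and the standard library are available. Lean on these libraries where they do the work, as an engineer would, in place of code of your own. Each camera call takes 0.05 s, during which the arm holds its last target. There are 200 camera calls.

## Working session

There is one attempt and no reset: what is moved stays moved. The work goes in short steps, Python scripts to look and compute and a shell command to move; the robot and the scene stay as the last step left them, time stands still between calls to the robot, and variables do not carry over. Pictures are saved under pics/ and viewed, on a budget of 10 in all, crops included, one or two more only if the job needs it, and the job is handed in when it is done.

```bash
mkdir -p pics; ls; python3 - <<'E'
from bench import r
import cv2,numpy as np
s=r.sense(); print(s)
a=[]
for n in("top","side"):
    im,d=r.snapshot(n); np.savez(f'{n}0.npz',im=im,d=d); cv2.imwrite(f'pics/{n}0.png',im[:,:,::-1]); print(n,r.get_calibration(n))
print(r.get_calibration("wrist"))
E
```

```text
pics
{'time': 0.0, 'joint_pos': array([-7.61115508e+01,  7.51490345e+00,  8.53292300e+01, -5.57584366e-04,
        8.72608143e+01, -4.89250055e+00]), 'qd': array([ 0.02076243,  0.07109802, -0.07395458, -0.07873374,  0.02207071,
       -0.00360111]), 'joint_efforts': array([ 2.22106049e-03, -5.69389665e+01, -5.00559390e+01,  2.57920246e-04,
        1.44811827e-02, -3.36659093e-05]), 'tool_pos': array([ 193.06287621, -567.51605578,  230.24702871]), 'tcp_rot': array([-1.79895387e+02, -8.39575637e-03,  1.87809693e+01]), 'ft_force': array([-0.35018627,  0.81854477, -0.36744608]), 'wrist_torque': array([-0.02852401,  0.02355306, -0.07453184]), 'finger_gap': 85.9585926846494}
top {'fovy': 52.78801962163722, 'cx': 323.0456567922212, 'cy': 235.354719783764, 'position': array([ 535.03899974,   80.83807587, 1069.08417433]), 'rotation': array([  2.35423358,  -0.09233814, -90.48729353])}
side {'fovy': 50.42818611975142, 'cx': 319.2568433727335, 'cy': 242.56208255109593, 'position': array([ 426.21908738, -776.92861458,  582.40230072]), 'rotation': array([ 59.21972977,  -0.78205373, -11.4556022 ])}
{'fovy': 63.26421518613201, 'cx': 313.3769388033434, 'cy': 241.22738664165243, 'tool_from_camera': array([[ 1.44036524e-04,  9.50742801e-01,  3.09980815e-01,
         8.04602744e+01],
       [ 9.99999755e-01, -3.49464746e-04,  6.07181457e-04,
         2.43949829e-01],
       [ 6.85600766e-04,  3.09980651e-01, -9.50742618e-01,
        -1.41136120e+02],
       [ 0.00000000e+00,  0.00000000e+00,  0.00000000e+00,
         1.00000000e+00]])}
```

View pics/top0.png

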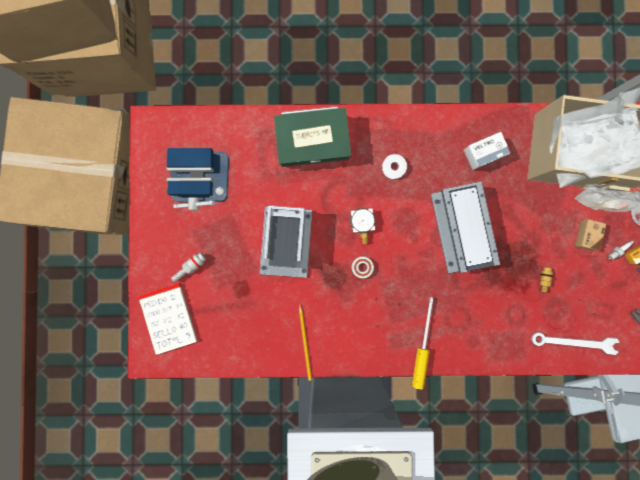

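View pics/side0.png

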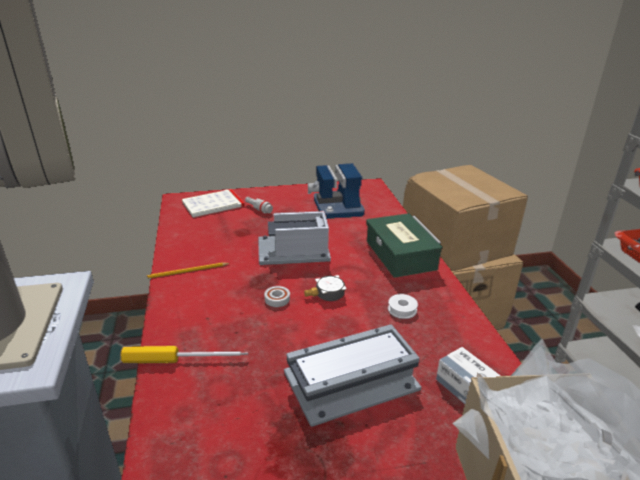

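The top view shows the magazine at about (287,242) and the tray with its bright blank at about (467,228). The front (robot side) is downward. The side view agrees, and the screwdriver and bystanders are clear of both.

```bash
cat > h.py <<'E'
import numpy as np,cv2
from scipy.spatial.transform import Rotation as R
from bench import r
def cam(name,s=None):
    c=r.get_calibration(name); f=240/np.tan(np.radians(c['fovy']/2))
    if name=='wrist':
        T=c['tool_from_camera']; Rt=R.from_euler('xyz',s['tcp_rot'],degrees=True).as_matrix()
        return f,c['cx'],c['cy'],Rt@T[:3,:3],Rt@T[:3,3]+s['tool_pos']
    return f,c['cx'],c['cy'],R.from_euler('xyz',c['rotation'],degrees=True).as_matrix(),c['position']
def plane(C,uv,z):
    f,cx,cy,M,p=C; uv=np.atleast_2d(np.float64(uv))
    d=np.c_[(uv[:,0]-cx)/f,-(uv[:,1]-cy)/f,-np.ones(len(uv))]@M.T
    return p+d*((z-p[2])/d[:,2])[:,None]
def cloud(C,d):
    f,cx,cy,M,p=C; v,u=np.mgrid[:480,:640]
    P=np.stack([(u-cx)/f*d,-(v-cy)/f*d,-d],-1)@M.T+p; P[d<=0]=np.nan
    return P
def proj(C,P):
    f,cx,cy,M,p=C; q=(np.atleast_2d(P)-p)@M
    return np.c_[cx-f*q[:,0]/q[:,2],cy+f*q[:,1]/q[:,2]]
def rect(xy):
    (c,wh,a)=cv2.minAreaRect(np.float32(xy)); 
    b=cv2.boxPoints((c,wh,a)); e=[b[1]-b[0],b[2]-b[1]]; l=max(e,key=np.linalg.norm); 
    if l[0]<0:l=-l
    return np.round(c,1),np.round(sorted(wh),1),round(np.degrees(np.arctan2(l[1],l[0])),2)
E
python3 - <<'E'
from h import *
for n in('top','side'):
    z=np.load(n+'0.npz'); C=cam(n); P=cloud(C,z['d']); im=z['im'].astype(int)
    g=im.min(2); sat=im.max(2)-g
    X,Y,Z=P[...,0],P[...,1],P[...,2]
    print(n,'bench z',np.nanmedian(Z[(abs(X-450)<60)&(abs(Y-0)<300)]))
    for nm,box in(('tray',(430,640,-330,-160)),('mag',(430,640,90,240))):
        B=(X>box[0])&(X<box[1])&(Y>box[2])&(Y<box[3])
        print(nm,np.histogram(Z[B],np.arange(-5,90,5)))
        for lo,hi in((30,85),(4,85)):
            m=B&(Z>lo)&(Z<hi)&(sat<60); 
            n_,L,st,ce=cv2.connectedComponentsWithStats(m.astype(np.uint8)); k=1+np.argmax(st[1:,4]); m=L==k
            print(lo,hi,m.sum(),rect(np.c_[X[m],Y[m]]))
        if nm=='tray':
            m=(B&(g>200)&(sat<40)&(Z>30)).astype(np.uint8); n_,L,st,ce=cv2.connectedComponentsWithStats(m); k=1+np.argmax(st[1:,4])
            cn=cv2.findContours((L==k).astype(np.uint8),0,1)[0][0][:,0]; print('blank',st[k],rect(plane(C,cn,51)[:,:2]))
        
E
```

```text
top bench z -0.9893375406446694
tray (array([2737, 1228,  540,   52,    0,    0,    0,    4,   41,  224, 1033,
       1354,   55,    0,    0,    0,    0,    0]), array([-5,  0,  5, 10, 15, 20, 25, 30, 35, 40, 45, 50, 55, 60, 65, 70, 75,
       80, 85]))
30 85 2711 (array([ 575.9, -237.2]), array([ 85.2, 145.4]), np.float32(11.39))
4 85 3369 (array([ 575.8, -229.7]), array([ 99.8, 148.1]), np.float32(11.34))
blank [ 454  205   38   61 1456] (array([ 579.7, -235.9]), array([ 52.5, 131. ]), np.float32(12.0))
mag (array([2224,  941,  772,  302,   11,    6,    9,   10,   19,   15,   19,
         40,  976,  413,  204,  378,   54,    0]), array([-5,  0,  5, 10, 15, 20, 25, 30, 35, 40, 45, 50, 55, 60, 65, 70, 75,
       80, 85]))
30 85 2127 (array([574.6, 159.6]), array([ 76.4, 124.1]), np.float32(-5.17))
4 85 3239 (array([565.4, 160.4]), array([104. , 149.5]), np.float32(-4.75))
side bench z -0.6755841922036439
tray (array([4631, 2120, 1650,  206,  182,  122,    1,   10,  212,  433, 1158,
       2745,   13,    0,    0,    0,    0,    0]), array([-5,  0,  5, 10, 15, 20, 25, 30, 35, 40, 45, 50, 55, 60, 65, 70, 75,
       80, 85]))
30 85 4571 (array([ 576.1, -239.3]), array([ 87.5, 144.4]), np.float32(11.32))
4 85 6805 (array([ 575.7, -239.9]), array([115.5, 144.3]), np.float32(10.55))
blank [ 297  338   90   46 2126] (array([ 580.2, -239.5]), array([ 52.3, 131. ]), np.float32(11.34))
mag (array([1206,  397,  615,  238,  110,  107,  114,   99,  114,  108,  105,
        113,  513,  273,  297,  299,    5,    0]), array([-5,  0,  5, 10, 15, 20, 25, 30, 35, 40, 45, 50, 55, 60, 65, 70, 75,
       80, 85]))
30 85 1921 (array([575.6, 157.8]), array([ 83.6, 124.5]), np.float32(-5.91))
4 85 3137 (array([565.9, 157. ]), array([107.1, 149.4]), np.float32(-4.57))
```

```bash
python3 - <<'E'
from h import *
for n in('top','side'):
    z=np.load(n+'0.npz'); C=cam(n); P=cloud(C,z['d']); im=z['im'].astype(int)
    g=im.min(2); sat=im.max(2)-g
    X,Y,Z=P[...,0],P[...,1],P[...,2]
    B=(X>430)&(X<720)&(Y>-330)&(Y<-150)
    for lo,hi in((35,85),(4,85)):
        m=B&(Z>lo)&(Z<hi)&(sat<60); 
        n_,L,st,ce=cv2.connectedComponentsWithStats(m.astype(np.uint8)); k=1+np.argmax(st[1:,4]); m=L==k
        print(n,lo,m.sum(),rect(np.c_[X[m],Y[m]]))
    for t in(180,200):
        m=(B&(g>t)&(sat<40)&(Z>30)).astype(np.uint8); n_,L,st,ce=cv2.connectedComponentsWithStats(m); k=1+np.argmax(st[1:,4])
        cn=cv2.findContours((L==k).astype(np.uint8),0,1)[0][0][:,0]; print('blank',st[k],rect(plane(C,cn,51)[:,:2]))
E
```

```text
top 35 3518 (array([ 593. , -233.9]), array([ 85.7, 180.1]), np.float32(11.25))
top 4 4323 (array([ 591.5, -226.6]), array([100.1, 180.2]), np.float32(11.1))
blank [ 451  188   41   78 1906] (array([ 593.3, -233.5]), array([ 54.3, 158.8]), np.float32(11.28))
blank [ 452  188   40   78 1812] (array([ 593.3, -233.3]), array([ 52.5, 158.6]), np.float32(11.81))
side 35 5851 (array([ 594.1, -235.4]), array([ 87.3, 181.5]), np.float32(11.61))
side 4 8773 (array([ 594.1, -235.7]), array([115.8, 181.3]), np.float32(11.21))
blank [ 297  333  111   52 2666] (array([ 593.5, -236.8]), array([ 53.3, 159. ]), np.float32(11.54))
blank [ 297  333  110   51 2581] (array([ 593.2, -236.5]), array([ 52.3, 157.6]), np.float32(11.62))
```

Both views agree: tray at (593.5, -235) with yaw 11.3°, blank centred on it, and sizes match. The magazine origin is about (570.5, 159.5) with yaw about -4.8°. Next I go above the press point at about (613, -231) with the fingers shut.

```bash
python3 -m inch '[0.026,0.021,0,0,0,-0.75,255,0.026,0.021,0,0,0,-0.75,255,0.026,0.021,0,0,0,-0.75,255,0.026,0.021,0,0,0,-0.75,255,0.026,0.021,0,0,0,-0.75,255,0.026,0.021,0,0,0,-0.75,255,0.026,0.021,0,0,0,-0.75,255,0.026,0.021,0,0,0,-0.75,255,0.026,0.021,0,0,0,-0.75,255,0.026,0.021,0,0,0,-0.75,255]' 40
python3 -m inch '[0.026,0.021,-0.01,0,0,0,255,0.026,0.021,-0.01,0,0,0,255,0.026,0.021,-0.01,0,0,0,255,0.026,0.021,-0.01,0,0,0,255,0.026,0.021,-0.01,0,0,0,255,0.026,0.021,-0.01,0,0,0,255,0,0,0,0,0,0,255,0,0,0,0,0,0,255]'
python3 - <<'E'
from h import *
s=r.sense(); im,d=r.snapshot('wrist'); C=cam('wrist',s); P=cloud(C,d); print(s['tool_pos'],s['tcp_rot'],s['ft_force'])
np.savez('w0.npz',im=im,d=d,tp=s['tool_pos'],tr=s['tcp_rot'])
print(np.histogram(P[...,2],np.arange(-5,120,5)))
cv2.imwrite('pics/w0.png',im[:,:,::-1])
E
```

```text
time: 1.1
tool_pos: [453.9, -356.8, 230.8]
tcp_rot: [-180.0, 0.0, 11.3]
ft_force: [-0.2, -0.9, -1.0]
finger_gap: 0.1
time: 1.9
tool_pos: [608.9, -231.2, 170.1]
tcp_rot: [-179.9, 0.1, 11.4]
ft_force: [-0.0, -1.0, -0.3]
finger_gap: 0.2
[ 608.92162252 -231.21846728  170.07615924] [-1.79939368e+02  1.12006583e-01  1.13735614e+01] [-0.02158686 -0.99474207 -0.32671325]
(array([181833,   6949,   5827,   5865,   3006,   4763,   3092,    940,
         2319,   8391,  10920,  12662,    830,    809,    761,    707,
          667,    598,    635,    787,    398,    302,    193,     80]), array([ -5,   0,   5,  10,  15,  20,  25,  30,  35,  40,  45,  50,  55,
        60,  65,  70,  75,  80,  85,  90,  95, 100, 105, 110, 115]))
```

View pics/w0.png

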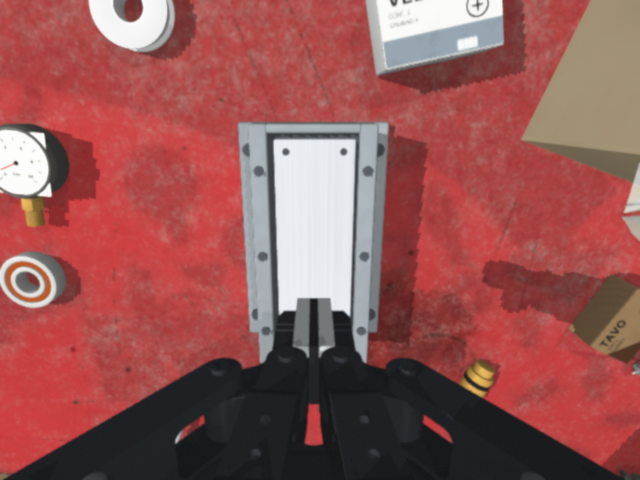

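The wrist view shows the blank (cols 274-355) centred between the rails, with the shut fingertips at col 314 on its midline. Now I descend.

```bash
python3 -m inch '[0,0,-0.011,0,0,0,255,0,0,-0.011,0,0,0,255,0,0,-0.011,0,0,0,255,0,0,-0.011,0,0,0,255,0,0,-0.011,0,0,0,255,0,0,-0.011,0,0,0,255,0,0,-0.011,0,0,0,255,0,0,-0.011,0,0,0,255,0,0,-0.011,0,0,0,255,0,0,-0.011,0,0,0,255]'
python3 -m inch '[0,0,-0.002,0,0,0,255,0,0,-0.002,0,0,0,255,0,0,-0.002,0,0,0,255,0,0,-0.001,0,0,0,255,0,0,0,0,0,0,255,0,0,0,0,0,0,255]'
```

```text
time: 2.95
tool_pos: [609.2, -232.0, 60.4]
tcp_rot: [180.0, -0.0, 11.3]
ft_force: [-0.3, -0.2, -0.4]
finger_gap: -0.2
time: 3.55
tool_pos: [609.4, -232.1, 54.6]
tcp_rot: [180.0, -0.0, 11.3]
ft_force: [-0.9, -0.5, 1.2]
finger_gap: 0.0
```

```bash
python3 -m inch '[0,0,-0.001,0,0,0,255,0,0,0,0,0,0,255,0,0,0,0,0,0,255]'; python3 -m inch '[0,0,-0.001,0,0,0,255,0,0,0,0,0,0,255,0,0,0,0,0,0,255]';python3 -m inch '[0,0,-0.001,0,0,0,255,0,0,0,0,0,0,255,0,0,0,0,0,0,255]'
```

```text
time: 3.85
tool_pos: [609.2, -232.0, 53.3]
tcp_rot: [180.0, 0.0, 11.3]
ft_force: [-0.5, -0.8, 0.1]
finger_gap: 0.4
time: 4.15
tool_pos: [609.2, -232.0, 52.2]
tcp_rot: [-180.0, 0.0, 11.3]
ft_force: [0.3, 0.5, 0.2]
finger_gap: 0.2
time: 4.45
tool_pos: [609.2, -232.0, 51.3]
tcp_rot: [-180.0, 0.0, 11.3]
ft_force: [0.4, -0.8, -0.4]
finger_gap: -0.2
```

```bash
python3 -m inch '[0,0,-0.0005,0,0,0,255,0,0,0,0,0,0,255,0,0,0,0,0,0,255]'; python3 -m inch '[0,0,-0.0005,0,0,0,255,0,0,0,0,0,0,255,0,0,0,0,0,0,255]';python3 -m inch '[0,0,-0.0005,0,0,0,255,0,0,0,0,0,0,255,0,0,0,0,0,0,255]'
```

```text
time: 4.75
tool_pos: [609.3, -232.1, 51.1]
tcp_rot: [180.0, -0.0, 11.3]
ft_force: [-0.7, -0.2, 3.8]
finger_gap: -0.1
time: 5.05
tool_pos: [609.6, -232.2, 51.1]
tcp_rot: [180.0, -0.0, 11.3]
ft_force: [-1.4, 0.4, 5.6]
finger_gap: -0.0
time: 5.35
tool_pos: [609.8, -232.3, 51.1]
tcp_rot: [179.9, -0.1, 11.3]
ft_force: [-3.5, 0.8, 7.1]
finger_gap: -0.3
```

```bash
python3 -m inch '[-0.00294,-0.00059,0,0,0,0,255,-0.00294,-0.00059,0,0,0,0,255,-0.00294,-0.00059,0,0,0,0,255,-0.00294,-0.00059,0,0,0,0,255,-0.00294,-0.00059,0,0,0,0,255,-0.00294,-0.00059,0,0,0,0,255,-0.00294,-0.00059,0,0,0,0,255,-0.00294,-0.00059,0,0,0,0,255,-0.00294,-0.00059,0,0,0,0,255,-0.00294,-0.00059,0,0,0,0,255]'
python3 - <<'E'
from h import *
for n in('top','side'):
    im,d=r.snapshot(n); C=cam(n); P=cloud(C,d); im=im.astype(int)
    g=im.min(2); sat=im.max(2)-g
    X,Y,Z=P[...,0],P[...,1],P[...,2]
    B=(X>430)&(X<720)&(Y>-330)&(Y<-150)
    m=(B&(g>180)&(sat<40)&(Z>30)).astype(np.uint8); u,v=np.nonzero(m)[::-1]; q=plane(C,np.c_[u,v],51)[:,:2]
    a=np.radians(11.3); print(n,len(u),np.percentile((q-[593.5,-235])@[np.cos(a),np.sin(a)],[.5,99.5]))
E
```

```text
time: 6.35
tool_pos: [581.1, -238.4, 51.1]
tcp_rot: [179.9, -0.2, 11.3]
ft_force: [3.0, -0.2, 4.6]
finger_gap: -0.2
top 2634 [-103.35212792   49.52989059]
side 2195 [-108.42930042  875.9171009 ]
```

The blank follows: its far end went from about +80 to +49.5. Sliding another 32 mm.

```bash
python3 -m inch '[-0.0031,-0.00062,-0.0003,0,0,0,255,-0.0031,-0.00062,0,0,0,0,255,-0.0031,-0.00062,0,0,0,0,255,-0.0031,-0.00062,0,0,0,0,255,-0.0031,-0.00062,0,0,0,0,255,-0.0031,-0.00062,0,0,0,0,255,-0.0031,-0.00062,0,0,0,0,255,-0.0031,-0.00062,0,0,0,0,255,-0.0031,-0.00062,0,0,0,0,255,-0.0031,-0.00062,0,0,0,0,255]'
python3 -m inch '[0,0,0.001,0,0,0,255,0,0,0.003,0,0,0,255,0,0,0.01,0,0,0,255,0,0,0.02,0,0,0,255,0,0,0.02,0,0,0,200,0,0,0.02,0,0,0,100,0,0,0.02,0,0,0,0,0,0,0.02,0,0,0,0,0,0,0,0,0,0,0]'
python3 - <<'E'
from h import *
for n in('top','side'):
    im,d=r.snapshot(n); C=cam(n); P=cloud(C,d); im=im.astype(int)
    g=im.min(2); sat=im.max(2)-g
    X,Y,Z=P[...,0],P[...,1],P[...,2]
    B=(X>400)&(X<720)&(Y>-330)&(Y<-150)
    m=(B&(g>180)&(sat<40)&(Z>30)&(Z<65)).astype(np.uint8); n_,L,st,ce=cv2.connectedComponentsWithStats(m); k=1+np.argmax(st[1:,4])
    cn=cv2.findContours((L==k).astype(np.uint8),0,1)[0][0][:,0]; q=plane(C,cn,51)[:,:2]
    a=np.radians(11.3); M=np.c_[[np.cos(a),np.sin(a)],[-np.sin(a),np.cos(a)]]; t=(q-[593.5,-235])@M
    print(n,st[k],rect(q),t.min(0),t.max(0))
E
```

```text
time: 7.45
tool_pos: [550.4, -244.7, 51.0]
tcp_rot: [179.9, -0.2, 11.3]
ft_force: [1.9, 0.1, 6.2]
finger_gap: 0.1
time: 8.35
tool_pos: [550.7, -245.1, 167.8]
tcp_rot: [179.8, -0.3, 11.3]
ft_force: [0.5, -0.7, 0.1]
finger_gap: 72.3
top [ 458  216   41   78 1593] (array([ 534.2, -246.1]), array([ 54.2, 158.7]), np.float32(11.28)) [-139.6621915   -26.36585164] [19.03149418 27.83244343]
side [ 258  343  115   55 2954] (array([ 534.5, -249.9]), array([ 54.2, 159.2]), np.float32(11.52)) [-140.3043512   -30.20018138] [18.8398568  24.05168982]
```

```bash
python3 -m inch '[-0.0067,-0.00126,0,0,0,0,0,-0.0067,-0.00126,0,0,0,0,0,-0.0067,-0.00126,0,0,0,0,0,-0.0067,-0.00126,0,0,0,0,0,-0.0067,-0.00126,0,0,0,0,0,-0.0067,-0.00126,0,0,0,0,0,-0.0067,-0.00126,0,0,0,0,0,-0.0067,-0.00126,0,0,0,0,0,-0.0067,-0.00126,0,0,0,0,0,-0.0067,-0.00126,0,0,0,0,0]'
python3 -m inch '[0,0,-0.01,0,0,0,0,0,0,-0.01,0,0,0,0,0,0,-0.01,0,0,0,0,0,0,-0.01,0,0,0,0,0,0,-0.01,0,0,0,0,0,0,-0.01,0,0,0,0,0,0,-0.01,0,0,0,0,0,0,-0.01,0,0,0,0,0,0,0,0,0,0,0]'
python3 - <<'E'
from h import *
s=r.sense(); im,d=r.snapshot('wrist'); cv2.imwrite('pics/w1.png',im[:,:,::-1]); print(s['tool_pos'],s['tcp_rot'])
E
```

```text
time: 9.45
tool_pos: [481.3, -256.9, 163.5]
tcp_rot: [180.0, -0.0, 11.3]
ft_force: [0.2, -0.1, -0.6]
finger_gap: 85.6
time: 10.35
tool_pos: [480.7, -256.0, 81.4]
tcp_rot: [-179.9, 0.1, 11.3]
ft_force: [-0.6, -0.3, 0.1]
finger_gap: 85.5
[ 480.72917317 -256.04258298   81.44348772] [-1.79877570e+02  1.21768208e-01  1.12804977e+01]
```

View pics/w1.png

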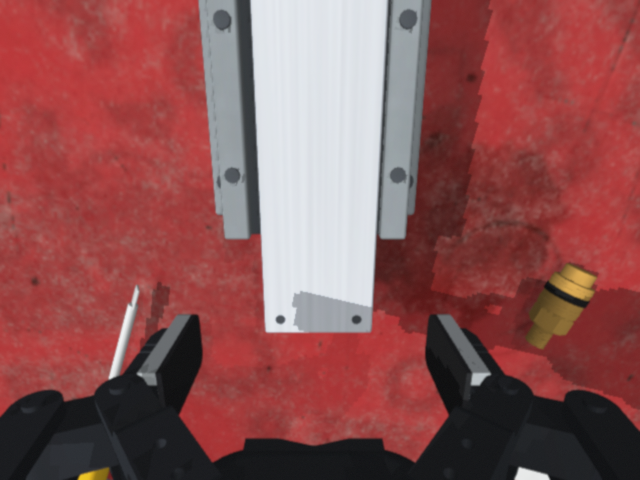

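The view shows the blank protruding, with its front edge at row 332, centred between the open fingers. Lowering and gripping.

```bash
python3 -m inch '[0.001,0,-0.009,0,0,0,0,0.001,-0.001,-0.009,0,0,0,0,0,0,-0.009,0,0,0,0,0,0,-0.009,0,0,0,0,0,0,-0.009,0,0,0,0,0,0,-0.009,0,0,0,0,0,0,0,0,0,0,0,0,0,0,0,0,0,0]'
python3 -m inch '[0,0,0,0,0,0,120,0,0,0,0,0,0,180,0,0,0,0,0,0,255,0,0,0,0,0,0,255,0,0,0,0,0,0,255,0,0,0,0,0,0,255,0,0,0,0,0,0,255,0,0,0,0,0,0,255]' 110
python3 -m inch '[0,0,0.0005,0,0,0,255,0,0,0.0005,0,0,0,255,0,0,0.001,0,0,0,255,0,0,0,0,0,0,255]'
```

```text
time: 11.2
tool_pos: [483.6, -257.6, 29.2]
tcp_rot: [-180.0, 0.0, 11.3]
ft_force: [-0.6, -0.0, -0.1]
finger_gap: 85.4
time: 12.0
tool_pos: [484.5, -258.2, 30.7]
tcp_rot: [179.9, -0.1, 11.3]
ft_force: [-2.0, 0.7, 5.2]
finger_gap: 50.9
time: 12.4
tool_pos: [483.5, -257.6, 31.3]
tcp_rot: [-180.0, 0.0, 11.3]
ft_force: [-0.2, 0.1, -1.8]
finger_gap: 51.0
```

```bash
python3 -m inch '[0,0,0.002,0,0,0,255,0,0,0.004,0,0,0,255,0,0,0.006,0,0,0,255,0,0,0.008,0,0,0,255,0,0,0.008,0,0,0,255,0,0,0.008,0,0,0,255,0,0,0.008,0,0,0,255,0,0,0.008,0,0,0,255,0,0,0.008,0,0,0,255,0,0,0,0,0,0,255]'
python3 - <<'E'
from h import *
s=r.sense(); im,d=r.snapshot('wrist'); cv2.imwrite('pics/w2.png',im[:,:,::-1]); print(s)
np.savez('w2.npz',im=im,d=d,tp=s['tool_pos'],tr=s['tcp_rot'])
im2,_=r.snapshot('side'); cv2.imwrite('pics/s2.png',cv2.resize(im2[250:450,180:480,::-1],None,fx=2,fy=2))
P=cloud(cam('wrist',s),d); g=im.min(2)
m=(g>170)&(P[...,2]>60)&(P[...,2]<150); n_,L,st,ce=cv2.connectedComponentsWithStats(m.astype(np.uint8)); k=1+np.argmax(st[1:,4]); Q=P[L==k]
print(st[k],rect(Q[:,:2])); A=np.c_[Q[:,:2]-Q[:,:2].mean(0),np.ones(len(Q))]; print(np.linalg.lstsq(A,Q[:,2],rcond=None)[0],Q.mean(0))
E
```

```text
time: 13.4
tool_pos: [484.7, -258.3, 93.2]
tcp_rot: [179.9, -0.1, 11.3]
ft_force: [0.5, -0.6, -1.9]
finger_gap: 50.8
{'time': 13.4, 'joint_pos': array([-3.34058782e+01,  5.84569757e+00,  1.01892721e+02,  2.33695297e-03,
        7.21171467e+01,  4.53110802e+01]), 'qd': array([ 0.05670278,  0.90447234,  0.9594469 ,  0.09610358, -1.15062998,
        0.01420656]), 'joint_efforts': array([ 5.03036636e-02, -5.21313643e+01, -4.63416553e+01,  5.26840647e-02,
        3.59126804e-01, -2.08639234e-03]), 'tool_pos': array([ 484.68952534, -258.31555697,   93.2050251 ]), 'tcp_rot': array([ 1.79900007e+02, -1.04249254e-01,  1.12824178e+01]), 'ft_force': array([ 0.50094331, -0.61626084, -1.88141796]), 'wrist_torque': array([-0.03187784,  0.09413949, -0.00487531]), 'finger_gap': 50.762256896429314}
[  216     0   190   343 56005] (array([ 540. , -246.8]), array([ 53.5, 109.4]), np.float32(11.57))
[-6.68168880e-03 -2.27454054e-03  1.11335222e+02] [ 548.31495728 -245.35186475  111.33522242]
```

View pics/s2.png

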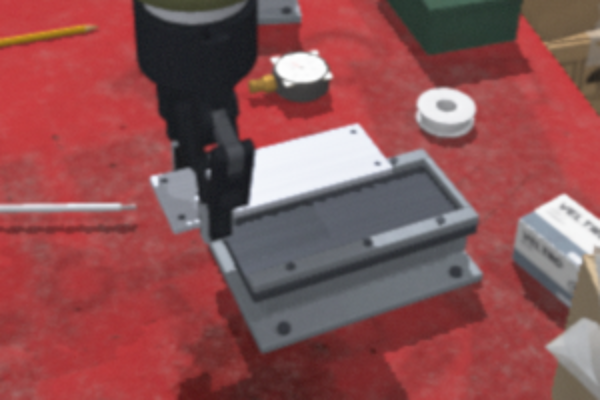

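The blank is held level (about 0.4°) and clear of the tray. I carry it to the front of the magazine and stop there high for a close look.

```bash
python3 -m inch '[0,0.005,0.006,0,0,-0.8,255,0,0.01,0.006,0,0,-0.8,255,0,0.015,0.006,0,0,-0.8,255,0,0.02,0.005,0,0,-0.8,255,0,0.025,0.004,0,0,-0.8,255,0,0.025,0,0,0,-0.8,255,0,0.025,0,0,0,-0.8,255,0,0.025,0,0,0,-0.8,255,0,0.025,0,0,0,-0.8,255,0,0.025,0,0,0,-0.8,255]'
python3 -m inch '[-0.0007,0.025,0,0,0,-0.8,255,-0.0007,0.025,0,0,0,-0.8,255,-0.0007,0.025,0,0,0,-0.8,255,-0.0007,0.025,0,0,0,-0.8,255,-0.0007,0.025,0,0,0,-0.8,255,-0.0007,0.025,0,0,0,-0.8,255,-0.0007,0.025,0,0,0,-0.8,255,-0.0007,0.02,0,0,0,-0.8,255,-0.0007,0.015,0,0,0,-0.8,255,-0.0007,0.015,0,0,0,-0.8,255]'
python3 -m inch '[0,0,0,0,0,-0.1,255,0,0,0,0,0,0,255,0,0,0,0,0,0,255]'
python3 - <<'E'
from h import *
s=r.sense(); im,d=r.snapshot('wrist'); cv2.imwrite('pics/w3.png',im[:,:,::-1]); print(s['tool_pos'],s['tcp_rot'],s['ft_force'],s['finger_gap'])
np.savez('w3.npz',im=im,d=d,tp=s['tool_pos'],tr=s['tcp_rot'])
E
```

```text
time: 14.5
tool_pos: [483.5, -56.0, 118.8]
tcp_rot: [-180.0, -0.0, 3.2]
ft_force: [0.7, -1.3, -1.8]
finger_gap: 51.1
time: 15.5
tool_pos: [476.1, 168.8, 118.8]
tcp_rot: [-180.0, 0.0, -4.7]
ft_force: [0.5, -0.6, -1.1]
finger_gap: 51.1
time: 15.8
tool_pos: [476.6, 166.9, 118.6]
tcp_rot: [180.0, 0.0, -4.8]
ft_force: [-0.0, -0.3, -1.7]
finger_gap: 51.1
[476.63481732 166.91986955 118.59146802] [ 1.79988100e+02  7.50904784e-04 -4.82062504e+00] [-0.0459562  -0.32626518 -1.7056231 ] 51.08594930857722
```

View pics/w3.png

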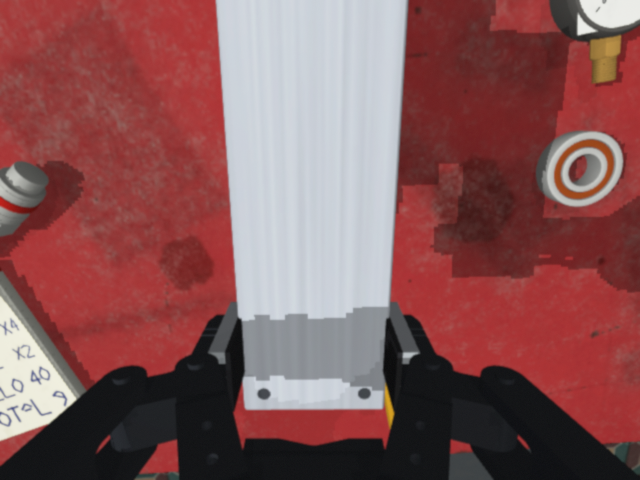

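The blank fills the view (cols 217-407) and hides the magazine exactly, which suggests good alignment. I lower to just above the walls and look again.

```bash
python3 -m inch '[0,0,-0.005,0,0,0,255,0,0,-0.008,0,0,0,255,0,0,-0.008,0,0,0,255,0,0,-0.008,0,0,0,255,0,0,-0.008,0,0,0,255,0,0,-0.006,0,0,0,255,0,0,-0.003,0,0,0,255,0,0,0,0,0,0,255,0,0,0,0,0,0,255]'
python3 - <<'E'
from h import *
s=r.sense(); im,d=r.snapshot('wrist'); cv2.imwrite('pics/w4.png',im[:,:,::-1]); print(s['tool_pos'],s['tcp_rot'],s['ft_force'],s['finger_gap'])
np.savez('w4.npz',im=im,d=d,tp=s['tool_pos'],tr=s['tcp_rot'])
for n in('top','side'):
    i2,d2=r.snapshot(n); np.savez(n+'4.npz',im=i2,d=d2); 
P=cloud(cam('wrist',s),d); o=s['tool_pos'][:2]; a=np.radians(-4.8); M=np.c_[[np.cos(a),np.sin(a)],[-np.sin(a),np.cos(a)]]
t=(P[...,:2]-o)@M; Z=P[...,2]
for row in range(10,300,40):
    j=np.arange(640); ok=(Z[row]>4)
    # segments by height
    e=np.nonzero(np.abs(np.diff(np.nan_to_num(Z[row])))>6)[0]
    print(row,[(int(q),*np.round([t[row,q,0],t[row,q,1],Z[row,q],t[row,q+1,1],Z[row,q+1]],0).astype(int).tolist()) for q in e if np.isfinite(Z[row,q]+Z[row,q+1])])
E
```

```text
time: 16.75
tool_pos: [477.0, 167.3, 72.7]
tcp_rot: [-180.0, -0.0, -4.8]
ft_force: [0.1, -0.3, -0.8]
finger_gap: 51.0
[476.98574179 167.32945117  72.72811611] [-1.79993636e+02 -1.79449330e-02 -4.81490076e+00] [ 0.05836126 -0.28395763 -0.75701261] 51.03051172382404
10 [(193, 129, 59, -1, 38, 73), (216, 113, 32, 69, 27, 91), (407, 108, -26, 89, -30, 71), (428, 112, -37, 71, -56, -2)]
50 [(196, 111, 59, -1, 38, 73), (218, 101, 32, 71, 27, 90), (405, 98, -26, 89, -30, 72), (425, 101, -37, 73, -57, -3)]
90 [(200, 92, 59, -3, 39, 71), (221, 88, 32, 70, 27, 90), (402, 87, -26, 90, -30, 72), (422, 88, -37, 72, -57, -2)]
130 [(203, 72, 59, -1, 39, 72), (224, 75, 32, 70, 28, 89), (400, 76, -26, 89, -30, 72), (419, 75, -37, 71, -56, -1)]
170 [(206, 51, 59, -1, 39, 71), (227, 61, 32, 70, 27, 91), (397, 64, -26, 90, -30, 72), (415, 61, -37, 72, -56, -2), (631, 53, -163, 12, -175, -2)]
210 [(216, 29, 55, -1, 53, 7), (230, 32, 44, 13, 27, 91), (395, 51, -26, 90, -43, 13), (407, 31, -50, 9, -53, -1)]
250 [(233, 4, 48, -2, 27, 92), (393, 37, -27, 90, -47, -2)]
290 [(235, -21, 48, -1, 27, 90), (390, 23, -26, 91, -47, -1)]
```

View pics/w4.png

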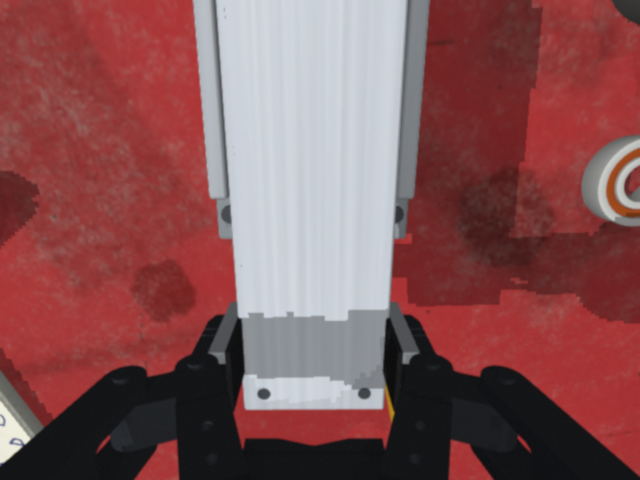

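```bash
python3 - <<'E'
from h import *
z=np.load('w4.npz'); s=dict(tool_pos=z['tp'],tcp_rot=z['tr']); C=cam('wrist',s)
a=np.radians(-4.8); M=np.c_[[np.cos(a),np.sin(a)],[-np.sin(a),np.cos(a)]]
f=lambda uv,h:print(uv,h,np.round((plane(C,uv,h)[:,:2]-s['tool_pos'][:2])@M,1))
f([[244,409],[384,409]],91);f([[244,409],[384,409]],93)
f([[211,197],[413,197]],73); f([[220,238],[405,238]],9)
for n in('top','side'):
    z=np.load(n+'4.npz'); C=cam(n); P=cloud(C,z['d']); im=z['im'].astype(int); g=im.min(2); sat=im.max(2)-g
    X,Y,Z=np.moveaxis(P,-1,0)
    m=((X>400)&(X<680)&(Y>90)&(Y<240)&(Z>80)&(Z<105)&(g>120)).astype(np.uint8); n_,L,st,ce=cv2.connectedComponentsWithStats(m); k=1+np.argmax(st[1:,4])
    cn=cv2.findContours((L==k).astype(np.uint8),0,1)[0][0][:,0]; q=plane(C,cn,92.5)[:,:2]
    t=(q-s['tool_pos'][:2])@M; print(n,st[k],rect(q),t.min(0),t.max(0),np.median(Z[L==k]))
E
```

```text
[[244, 409], [384, 409]] 91 [[-27.7  27. ]
 [-27.7 -27. ]]
[[244, 409], [384, 409]] 93 [[-26.   26.5]
 [-25.9 -26.6]]
[[211, 197], [413, 197]] 73 [[ 51.6  37.8]
 [ 51.6 -36.3]]
[[220, 238], [405, 238]] 9 [[ 15.5  51.8]
 [ 15.5 -50.3]]
top [269 219  29  42 958] (array([566. , 160.1]), array([53.3, 83.6]), np.float32(-4.57)) [ 47.44004548 -26.41937015] [131.2171737   26.98370195] 91.03866618240335
side [254 207  61  16 765] (array([546.7, 155.9]), array([ 60.5, 122.1]), np.float32(-3.64)) [  9.44401835 -37.01790001] [131.53514505  23.8183229 ] 91.3570247180229
```

Wall centreline is +0.7 mm and blank centreline 0. The far end is about 10 mm short of the lip edge and 24 mm from home, which is good for descending. Pressing down on the follower.

```bash
python3 -m inch '[0,0.0005,-0.003,0,0,0,255,0,0,-0.004,0,0,0,255,0,0,-0.004,0,0,0,255,0,0,-0.004,0,0,0,255,0,0,-0.004,0,0,0,255,0,0,-0.003,0,0,0,255,0,0,-0.002,0,0,0,255,0,0,0,0,0,0,255]'
python3 -m inch '[0,0,-0.001,0,0,0,255,0,0,-0.001,0,0,0,255,0,0,-0.001,0,0,0,255,0,0,-0.001,0,0,0,255,0,0,0,0,0,0,255]'
python3 -m inch '[0,0,-0.001,0,0,0,255,0,0,-0.001,0,0,0,255,0,0,-0.001,0,0,0,255,0,0,-0.001,0,0,0,255,0,0,0,0,0,0,255]'
```

```text
time: 17.7
tool_pos: [476.5, 167.7, 48.1]
tcp_rot: [180.0, 0.0, -4.8]
ft_force: [-0.6, 0.0, -1.6]
finger_gap: 50.8
time: 18.2
tool_pos: [477.2, 167.8, 44.9]
tcp_rot: [-180.0, -0.0, -4.8]
ft_force: [-0.3, -0.6, 2.7]
finger_gap: 51.0
time: 18.7
tool_pos: [477.2, 167.8, 40.6]
tcp_rot: [-180.0, -0.0, -4.8]
ft_force: [1.0, 0.1, 3.3]
finger_gap: 51.1
```

```bash
python3 -m inch '[0,0,-0.001,0,0,0,255,0,0,-0.001,0,0,0,255,0,0,-0.001,0,0,0,255,0,0,-0.0005,0,0,0,255,0,0,0,0,0,0,255,0,0,0,0,0,0,255]'
python3 - <<'E'
from h import *
s=r.sense(); im,d=r.snapshot('wrist'); print(s['tool_pos'],s['tcp_rot'],s['ft_force'],s['wrist_torque'])
P=cloud(cam('wrist',s),d); g=im.min(2); a=np.radians(-4.8); M=np.c_[[np.cos(a),np.sin(a)],[-np.sin(a),np.cos(a)]]
t=(P[...,:2]-s['tool_pos'][:2])@M; Z=P[...,2]
for x in range(30,135,10):
    k=(abs(t[...,0]-x)<2)&(abs(t[...,1])<20)&(Z>45)&(Z<75); print(x,k.sum(),np.round(np.median(Z[k]),2))
i,_=r.snapshot('top'); i2,_=r.snapshot('side'); cv2.imwrite('pics/ts5.png',np.vstack([cv2.resize(i[190:290,230:350,::-1],(360,300)),cv2.resize(i2[180:280,230:350,::-1],(360,300))]))
E
```

```text
time: 19.3
tool_pos: [476.9, 167.7, 37.0]
tcp_rot: [-180.0, -0.0, -4.8]
ft_force: [0.8, 0.1, 3.9]
finger_gap: 51.0
[476.86869711 167.7276843   37.02328092] [-1.79998201e+02 -6.08596700e-03 -4.82165918e+00] [0.84735796 0.14171275 3.86843476] [ 0.09079393 -0.39906965  0.0288804 ]
30 1271 56.03
40 1384 56.22
50 1495 56.35
60 1619 56.5
70 1738 56.63
80 1875 56.75
90 2048 56.9
100 2269 57.04
110 1265 57.09
120 0 nan
130 0 nan
  return _methods._mean(a, axis=axis, dtype=dtype,
  ret = ret.dtype.type(ret / rcount)
```

View pics/ts5.png

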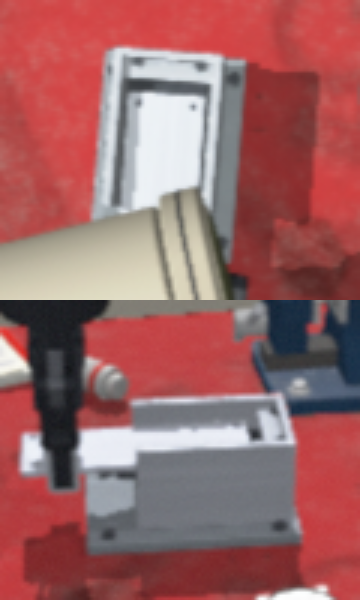

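The blank lies between the walls, far end short of the lip. It is nearly level (0.75° nose up), its top at about 57-59 mm, below the lip's 61.5 mm. Sliding it in.

```bash
python3 -m inch '[0.002,-0.00017,0,0,0,0,255,0.002,-0.00017,0,0,0,0,255,0.002,-0.00017,0,0,0,0,255,0.002,-0.00017,0,0,0,0,255,0.002,-0.00017,0,0,0,0,255,0.002,-0.00017,0,0,0,0,255]'
python3 -m inch '[0.0015,-0.00013,0,0,0,0,255,0.0015,-0.00013,0,0,0,0,255,0.0015,-0.00013,0,0,0,0,255,0.0015,-0.00013,0,0,0,0,255,0.0015,-0.00013,0,0,0,0,255,0,0,0,0,0,0,255]'
```

```text
time: 20.05
tool_pos: [488.9, 166.7, 36.9]
tcp_rot: [180.0, 0.0, -4.8]
ft_force: [-1.4, 0.1, 3.9]
finger_gap: 50.7
time: 20.65
tool_pos: [496.6, 166.1, 37.1]
tcp_rot: [-180.0, -0.0, -4.8]
ft_force: [-1.2, 0.5, 4.1]
finger_gap: 50.9
```

```bash
python3 -m inch '[0.001,-0.0001,0,0,0,0,255,0.001,-0.0001,0,0,0,0,255,0,0,0,0,0,0,255]'; python3 -m inch '[0.001,-0.0001,0,0,0,0,255,0,0,0,0,0,0,255]'; python3 -m inch '[0.001,-0.0001,0,0,0,0,255,0,0,0,0,0,0,255]'; python3 -m inch '[0.0007,-0.0001,0,0,0,0,255,0,0,0,0,0,0,255]'
```

```text
time: 20.95
tool_pos: [498.4, 165.9, 37.0]
tcp_rot: [-180.0, -0.0, -4.8]
ft_force: [-1.2, 0.3, 3.3]
finger_gap: 50.9
time: 21.15
tool_pos: [499.4, 165.8, 37.0]
tcp_rot: [-180.0, -0.0, -4.8]
ft_force: [-1.1, 0.6, 3.9]
finger_gap: 50.9
time: 21.35
tool_pos: [499.4, 165.7, 36.6]
tcp_rot: [180.0, 0.1, -4.8]
ft_force: [-5.4, 1.5, 4.5]
finger_gap: 51.1
time: 21.55
tool_pos: [499.4, 165.7, 36.2]
tcp_rot: [180.0, 0.2, -4.8]
ft_force: [-7.1, 1.5, 6.9]
finger_gap: 51.2
```

Contact at the end wall at about 22.5 mm of travel (7 N). I ease off, let it rise toward the lip, then release.

```bash
python3 -m inch '[-0.0007,0.0001,0,0,0,0,255,0,0,0.001,0,0,0,255,0,0,0.001,0,0,0,255,0,0,0.001,0,0,0,255,0,0,0,0,0,0,255]'; python3 -m inch '[0,0,0.001,0,0,0,255,0,0,0,0,0,0,255]'
python3 - <<'E'
from h import *
s=r.sense(); im,d=r.snapshot('wrist'); print(s['tool_pos'],s['ft_force'])
P=cloud(cam('wrist',s),d); g=im.min(2); a=np.radians(-4.8); M=np.c_[[np.cos(a),np.sin(a)],[-np.sin(a),np.cos(a)]]
t=(P[...,:2]-s['tool_pos'][:2])@M; Z=P[...,2]
for x in range(30,110,20):
    k=(abs(t[...,0]-x)<2)&(abs(t[...,1])<20)&(Z>45)&(Z<75); print(x,k.sum(),np.round(np.median(Z[k]),2))
E
```

```text
time: 22.05
tool_pos: [499.5, 165.7, 39.6]
tcp_rot: [180.0, 0.1, -4.8]
ft_force: [-5.7, 0.7, 3.4]
finger_gap: 51.1
time: 22.25
tool_pos: [499.5, 165.7, 40.6]
tcp_rot: [180.0, 0.1, -4.8]
ft_force: [-6.3, 0.7, 3.3]
finger_gap: 51.0
[499.46699404 165.72506446  40.55916707] [-6.31875757  0.67192363  3.29017664]
30 1263 59.22
50 1489 59.2
70 1714 59.26
90 2049 59.23
```

```bash
python3 -m inch '[0,0,0,0,0,0,90,0,0,0,0,0,0,60,0,0,0,0,0,0,30,0,0,0,0,0,0,0,0,0,0,0,0,0,0,0,0,0,0,0,0,0]' 20
python3 - <<'E'
from h import *
s=r.sense(); im,d=r.snapshot('wrist'); print(s['tool_pos'],s['ft_force'])
cv2.imwrite('pics/w6.png',im[:,:,::-1]); C=cam('wrist',s)
P=cloud(C,d); a=np.radians(-4.8); M=np.c_[[np.cos(a),np.sin(a)],[-np.sin(a),np.cos(a)]]
t=(P[...,:2]-s['tool_pos'][:2])@M; Z=P[...,2]
for x in range(10,110,20):
    k=(abs(t[...,0]-x)<2)&(abs(t[...,1])<20)&(Z>45)&(Z<75); print(x,k.sum(),np.round(np.median(Z[k]),2))
E
```

```text
time: 22.9
tool_pos: [500.4, 165.6, 41.0]
tcp_rot: [180.0, -0.0, -4.8]
ft_force: [-0.9, 0.3, 0.4]
finger_gap: 85.3
[500.36985033 165.63911576  41.00574046] [-0.93206379  0.31329862  0.39797441]
10 1123 60.16
30 1292 60.13
50 1498 60.07
70 1705 60.09
90 2046 60.07
```

View pics/w6.png

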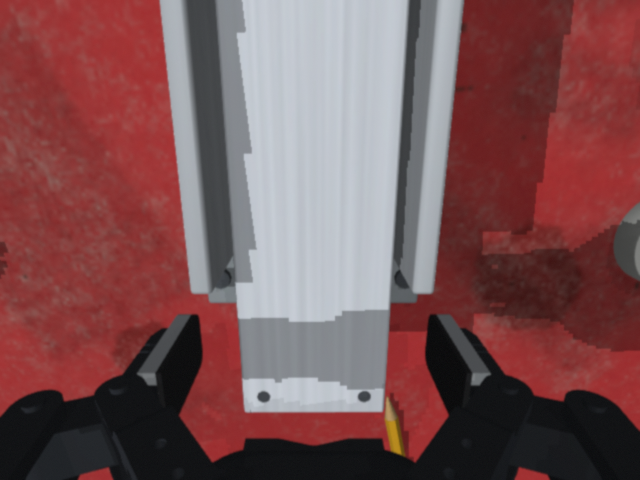

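The view shows the released blank flat between the walls (front edge at row 411, walls' front ends at row 293), with its top level. I retreat upward and measure from above.

```bash
python3 -m inch '[0,0,0.005,0,0,0,0,0,0,0.01,0,0,0,0,0,0,0.02,0,0,0,0,0,0,0.02,0,0,0,0,0,0,0.02,0,0,0,0,-0.005,0,0.02,0,0,0,0,-0.005,0,0.02,0,0,0,0,-0.005,0,0.02,0,0,0,0,0,0,0,0,0,0,0,0,0,0,0,0,0,0]'
python3 - <<'E'
from h import *
s=r.sense(); im,d=r.snapshot('wrist'); print(s['tool_pos'],s['ft_force']); np.savez('w7.npz',im=im,d=d,tp=s['tool_pos'],tr=s['tcp_rot'])
C=cam('wrist',s); i2,_=r.snapshot('side')
cv2.imwrite('pics/w7.png',np.hstack([im[:,120:560,::-1],cv2.resize(i2[180:280,230:350,::-1],(360,300),interpolation=cv2.INTER_CUBIC).copy() if 0 else cv2.copyMakeBorder(cv2.resize(i2[180:280,230:350,::-1],(360,300)),0,180,0,0,cv2.BORDER_CONSTANT)]))
E
```

```text
time: 23.95
tool_pos: [485.8, 165.8, 176.9]
tcp_rot: [-180.0, -0.1, -4.8]
ft_force: [0.5, -0.3, -0.2]
finger_gap: 85.6
[485.82082795 165.8072212  176.85224378] [ 0.46690407 -0.30642365 -0.24479791]
```

View pics/w7.png

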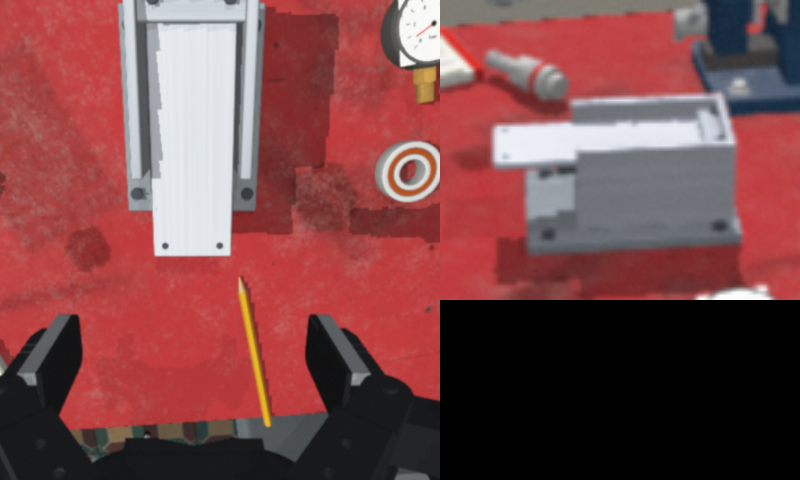

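The blank is under the lip (lip edge at row 22, front end at row 256), and the side view shows it flat. Measuring the blank's end against lip and walls.

```bash
python3 - <<'E'
from h import *
z=np.load('w7.npz'); s=dict(tool_pos=z['tp'],tcp_rot=z['tr']); C=cam('wrist',s)
a=np.radians(-4.8); M=np.c_[[np.cos(a),np.sin(a)],[-np.sin(a),np.cos(a)]]
f=lambda uv,h,w:print(w,np.round((plane(C,uv,h)[:,:2]-s['tool_pos'][:2])@M,1))
im=z['im'].astype(int); g=im.min(2)
c=g[:,300:320].mean(1); e=np.diff(c); print([(i,round(e[i])) for i in np.nonzero(abs(e)>12)[0] if i<280])
c=im[:,250:266].min(2).mean(1);
f([[274,256],[351,256]],60,'blank front'); f([[310,22]],66,'lip edge top'); f([[250,211],[375,211]],8.5,'foot front'); f([[251,179],[371,179]],72.5,'wall fronts')
f([[278,100],[350,100]],60,'blank sides@100');f([[246,100],[378,100]],72.5,'wall sides@100')
P=cloud(C,z['d']);t=(P[...,:2]-s['tool_pos'][:2])@M;Z=P[...,2]
m=(Z>50)&(Z<66)&(abs(t[...,1])<40)&(t[...,0]>0); Q=P[m&(g>150)]; A=np.c_[Q[:,:2]-Q[:,:2].mean(0),np.ones(len(Q))]; print(np.linalg.lstsq(A,Q[:,2],rcond=None)[0])
E
```

```text
[(np.int64(18), -17), (np.int64(19), -25), (np.int64(20), -32), (np.int64(21), -18), (np.int64(22), 21), (np.int64(23), 41), (np.int64(24), 33), (np.int64(254), -29), (np.int64(255), -75), (np.int64(256), -51)]
blank front [[-14.4  28.1]
 [-14.4 -26.1]]
lip edge top [[131.1   2.3]]
foot front [[  5.7  52.1]
 [  5.7 -49.8]]
wall fronts [[ 41.8  39.7]
 [ 41.8 -35.9]]
blank sides@100 [[ 89.1  22.4]
 [ 89.  -22.5]]
wall sides@100 [[ 88.6  40.3]
 [ 88.6 -38. ]]
[ 9.92711287e-03 -2.31274497e-03  6.03771551e+01]
```

```bash
python3 -c "
from bench import r
print(r.hand_in())"
```

```text
the job is handed in; nothing more can be done
None
```

The blank is in the magazine, under the lip and home against the end wall, and the job is handed in at about 24 s of robot time. No verdict was reported.

I pressed on the blank with shut fingertips at about 5–7 N and slid it 60 mm out over the tray's front edge. I then gripped the protruding part, lifted it level and carried it to the magazine. There I pressed the follower down about 9 mm and slid the blank under the lip until it met the end wall at about 7 N. I let it rise to the lip, released it and backed the hand away upwards.

The last measurements before hand-in, all from the wrist camera, which is good to about 2 mm:

| Check | Measured |
|---|---|
| Blank centre along the magazine, from the seat | within 1 mm |
| Blank centre across, from the magazine's centreline | within 1 mm |
| Tilt | about 0.6° |
| Top face height | about 60 to 61.5 mm (lip underside is 61.5 mm) |
| Fingers | fully open, clear of the magazine |

- **Follower:** I did not measure its depth directly. The top-face height implies it is sunk about 4 to 5 mm.
- **Bystanders:** the arm never went near them, and those I could see in the pictures had not moved. I did not measure their positions.
- **Finger opening:** while gripping it read 51 mm, not the blank's 54 mm. The hold was firm all the same.

No check failed.

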